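# Sweep the drill jig clean and hold its plate up

## Robot

A 6-joint arm with a two-finger parallel gripper is mounted at the origin on a cart in front of the work surface, level with it; the furniture and walls round the work are solid. World frame = base frame: x ahead of the robot, y to its left, z up, the work surface at z = 0. Lengths are in m, angles in rad, forces in N, time in s.
With the tool pointing down it reaches from about 0.35 to 0.875 m from the base axis. Payload 15.5 kg.
Tool frame: the origin (TCP) lies at the very end of the fingers, on their centre line; the grasp point (between the pads) lies 19 mm behind it; x points along the fingers, y is the direction in which the jaws open and shut, and the axes are right-handed (so a half turn about x gives the same grasp; the last joint's range is limited). The gripper opens to 85 mm and grips with 20 to 120 N. Pads are 22 mm wide; open, the fingers measure 114 mm over their backs; the gripper's body (76 mm by 85 mm) begins 54 mm behind the grasp point. The pads swing forward as they close: fully open they stand 13 mm farther back than shut.
Start: joints at [-1.319, 0.494, 1.345, -0, 1.302, -0.096], TCP at [0.213, -0.588, 0.231] pointing down, gripper open.
Joint ranges: [-2.91, 2.91], [-0.82, 2.16], [0.22, 2.67], [-1.22, 4.37], [0.12, 2.79], [-3.08, 3.08]. Speed limits (rad/s): [1.89, 1.89, 2.57, 3.01, 3.01, 3.01].

## Interface

Orientations are given as [roll, pitch, yaw] about the fixed x, y, z axes, in that order (R = Rz(yaw) Ry(pitch) Rx(roll)).
In Python, from workcell import ctrl gives the robot as it stands.
- The arm moves only by the shell command python3 -m inch 'ROWS' [OPENING]. ROWS is a JSON object of lists of equal length, an entry for each row: "travel": the shift along the tool's x, y, z in cm, a list of three; "angular": the turn, a rotation vector about the tool's x, y, z in rad, a list of three. In form: {"travel": [[x, y, z], ...], "angular": [[rx, ry, rz], ...]}. A call has 1 to 10 rows; each row is the pose to reach, as a shift and turn from the pose commanded when the call began, along the tool's axes at that moment; what a row does not reach only later rows make up. A row lasts 1/8 s, in which the tool goes at most 62.5 mm and 10.7 degrees, less where a joint would pass 70% of its speed; a pose out of reach is approached as far as the arm can. A call with a gripper value outside its range is refused whole. OPENING is the opening, from 0 (shut) to 1 (fully open), set as the call begins (- or left out, the last holds). The fingers move at their own pace and stop on an object; the grip force is fixed at half the most. Time passes only in rows, so rows that repeat a pose let the fingers close. It gives the time, the measured TCP pose, the force and the opening at its end, in the units of the state.
- ctrl.observe(): the state, without advancing time (a new reading comes with each control period).
- ctrl.grab_frame(name): name is "scene" or "side" or "wrist"; returns the picture (480x640x3 uint8, red, green, blue); there is no depth.
- ctrl.camera_params(name): a dict with "fx", "fy", "cx", "cy" (pixels), "dist" ([k1, k2, p1, p2, k3] as OpenCV has them; the pictures are not rectified), "origin" and "attitude" of the camera in the world; the wrist camera has in their place "mount" (4x4, takes a point from camera to tool coordinates, whose origin is the TCP and whose axes are the tool frame's). Camera axes: x right, y down, z forward; pixel columns grow to the right and rows downward; lengths in m; the calibration is good to about 2 mm. A picture is of the moment at which its call begins: read the wrist's pose just before it. camera_params takes no time and is no camera call.
- ctrl.sign_off(): hands the job in, once; it reports no verdict.
Trained networks look in the newest picture that a camera, given by its name, has taken for a name from the list of things; names that differ only in an ending like _2 or _b are one class to them, and where a whole thing is asked for, a point or a joint stands for the part that bears it (a point fixed in the world has none). Each returns a list of dicts, best first, with "p" (0 to 1); they miss things now and then, are a little off and sometimes report something else, mostly with a low value. They report only what shows in the picture. A call takes as long as a camera call. They do not tell look-alikes from the thing itself.
- ctrl.boxes_of(camera, target): "at" ([column, row] in pixels, amid what is visible of it).
- ctrl.place_of(camera, target): "at" ([column, row] in pixels: a listed point, or the origin of a listed thing).
The state is a dict: "clock": time; "joint_pos": joint angles; "qvel": joint speeds; "effort": joint torques, N m; "ee_pos": TCP position; "tool_rot": TCP orientation; "contact_force": force on the tool from outside, world axes, zero at the start; "moment": the same for the moment, N m; "finger_gap": finger opening in m.
Only numpy, scipy, OpenCV 4.12 (cv2) and the standard library are available. Lean on these libraries where they do the work, as an engineer would, in place of code of your own. Each camera call takes 0.05 s, during which the arm holds its last target.

## Task

The drill jig has just been used. With the scraper block (not with the fingers) wipe all five brass chips off the top of the drill plate into the steel dish at its end, and set the scraper aside on the bench. Then lift the plate straight up off its two dowels and finish while holding it still and level about 10 cm above the base, so that I can take the blank out from underneath; leave the blank, the small pot, the wax disc and the flat-nosed pliers where they are.

Things in the scene. Friction and masses are not known exactly. Their poses are not given: they have to be found in the camera images.
- jig_base: fixed dark steel base of the drill jig: block 50 mm (x) by 74 mm (y), top 22 mm above the bench, with four round rest buttons (4 mm high, at x = +-19, y = +-28 mm) that carry the plate 26 mm above the bench. Origin under its centre at bench level, z up, y along the jig's length; the chip dish lies on its -y side. Two upright dowels of 8 mm at y = +28 and -28 mm end 35 mm above the bench. Between them, in a nest of short pins, lies the drilled blank
- drill_plate: loose steel plate sitting on the base: 56 mm (x) by 104 mm (y), 14 mm thick, 0.2 to 0.35 kg, overhanging the base by 3 mm at each long side and 15 mm at each end. Origin at the centre of its underside (26 mm above the bench when seated), top face at z = +14 mm, centre of mass at x = y = 0. Two blind holes, 10 mm deep, fit over the dowels with about 0.8 mm play all round; the top is flat, with small flush drill bushes. It is free to lift straight up
- blank: drilled brass plate 24 x 33 x 3 mm in the nest under the drill plate; origin at the centre of its underside
- chip_dish: loose shallow steel dish, 106 mm (x) by 156 mm (y), rim 14 mm high, sloping wall about 12 mm wide, floor about 4 mm above the bench; origin under its centre. One short side stands close against the -y end of the base, its rim under the overhang of the plate
- scraper: hardwood scraper block standing on the bench left of the jig: foot 64 mm (x) by 30 mm (y), 12 mm high, with straight steel-shod edges along x; on it an upright grip ridge 52 mm (x) by 16 mm (y) from z = 12 to 50 mm. Origin at the centre of its underside, z up; 0.09 kg
- chip_1: loose brass chip, a crescent about 15 x 8 mm and 4.5 mm thick, 10 g, at first on top of the drill plate (chip centres at plate y from -41 to +25 mm, the +y end of the plate is bare); origin at its underside
- chip_2: loose brass chip, a crescent about 15 x 8 mm and 4.5 mm thick, 10 g, at first on top of the drill plate (chip centres at plate y from -41 to +25 mm, the +y end of the plate is bare); origin at its underside
- chip_3: loose brass chip, a crescent about 15 x 8 mm and 4.5 mm thick, 10 g, at first on top of the drill plate (chip centres at plate y from -41 to +25 mm, the +y end of the plate is bare); origin at its underside
- chip_4: loose brass chip, a crescent about 15 x 8 mm and 4.5 mm thick, 10 g, at first on top of the drill plate (chip centres at plate y from -41 to +25 mm, the +y end of the plate is bare); origin at its underside
- chip_5: loose brass chip, a crescent about 15 x 8 mm and 4.5 mm thick, 10 g, at first on top of the drill plate (chip centres at plate y from -41 to +25 mm, the +y end of the plate is bare); origin at its underside
- pot: small round lidded pot, 47 mm across, 24 mm high, at the back; not part of the job; origin under its centre
- wax: disc of wax, 32 mm across, 10 mm high, at the back; not part of the job; origin under its centre
- pliers: flat-nosed pliers lying on the bench, right of the dish, 136 mm long; not part of the job; origin under its centre
Things that resemble listed ones, but are neither listed nor needed, are in the scene too. What is shaped like the scraper but green or pink is not meant.

How it is judged:
On the way, in this order (a step that is already met when the one before it is completed fails the run):
1. the scraper block is held, lifted off the bench (height (world z) of scraper above 0.025 m and contact force between the fingers and scraper above 0.5 N), for 0.1 s.
2. all five chips lie in the dish, the plate still sits on its dowels (x of chip_1 in the frame of chip_dish between -0.046 and 0.046 m and y of chip_1 in the frame of chip_dish between -0.072 and 0.072 m and z of chip_1 in the frame of chip_dish between -0.002 and 0.02 m and x of chip_2 in the frame of chip_dish between -0.046 and 0.046 m and y of chip_2 in the frame of chip_dish between -0.072 and 0.072 m and z of chip_2 in the frame of chip_dish between -0.002 and 0.02 m and x of chip_3 in the frame of chip_dish between -0.046 and 0.046 m and y of chip_3 in the frame of chip_dish between -0.072 and 0.072 m and z of chip_3 in the frame of chip_dish between -0.002 and 0.02 m and x of chip_4 in the frame of chip_dish between -0.046 and 0.046 m and y of chip_4 in the frame of chip_dish between -0.072 and 0.072 m and z of chip_4 in the frame of chip_dish between -0.002 and 0.02 m and x of chip_5 in the frame of chip_dish between -0.046 and 0.046 m and y of chip_5 in the frame of chip_dish between -0.072 and 0.072 m and z of chip_5 in the frame of chip_dish between -0.002 and 0.02 m and z of drill_plate in the frame of jig_base below 0.029 m and horizontal distance between drill_plate and jig_base below 0.004 m), for 0.2 s.
3. the scraper is set aside on the bench and let go, the plate still seated (height (world z) of scraper between -0.005 and 0.04 m and linear speed of scraper below 0.02 m/s and contact force between scraper and the fingers below 0.05 N and contact force between scraper and drill_plate below 0.05 N and contact force between scraper and jig_base below 0.05 N and contact force between scraper and chip_dish below 0.05 N and z of drill_plate in the frame of jig_base below 0.029 m and horizontal distance between drill_plate and jig_base below 0.004 m), for 0.2 s.
4. the plate is lifted and held above the base (z of drill_plate in the frame of jig_base between 0.086 and 0.176 m and contact force between the fingers and drill_plate above 0.5 N and contact force between drill_plate and jig_base below 0.05 N), for 0.2 s.
At the end, for the whole second after the job is handed in: Plate held by the fingers alone, underside 6 to 15 cm above its seat, within 4 cm of its centre, level to 0.1 rad, still; scraper let go on the bench, clear of jig and dish; five chips in the dish; blank within 6 mm and pot, wax, pliers within 2 cm of where they were (all of step 4 and horizontal distance between drill_plate and jig_base below 0.04 m and angle between drill_plate's own z axis and vertical below 0.1 rad and linear speed of each of drill_plate, scraper below 0.02 m/s and angular speed of drill_plate below 0.15 rad/s and contact force between drill_plate and scraper below 0.05 N and contact force between each of drill_plate, scraper and chip_dish below 0.05 N and height (world z) of scraper between -0.005 and 0.04 m and contact force between scraper and the fingers below 0.05 N and contact force between scraper and drill_plate below 0.05 N and contact force between scraper and jig_base below 0.05 N and x of chip_1 in the frame of chip_dish between -0.046 and 0.046 m and y of chip_1 in the frame of chip_dish between -0.072 and 0.072 m and z of chip_1 in the frame of chip_dish between -0.002 and 0.02 m and x of chip_2 in the frame of chip_dish between -0.046 and 0.046 m and y of chip_2 in the frame of chip_dish between -0.072 and 0.072 m and z of chip_2 in the frame of chip_dish between -0.002 and 0.02 m and x of chip_3 in the frame of chip_dish between -0.046 and 0.046 m and y of chip_3 in the frame of chip_dish between -0.072 and 0.072 m and z of chip_3 in the frame of chip_dish between -0.002 and 0.02 m and x of chip_4 in the frame of chip_dish between -0.046 and 0.046 m and y of chip_4 in the frame of chip_dish between -0.072 and 0.072 m and z of chip_4 in the frame of chip_dish between -0.002 and 0.02 m and x of chip_5 in the frame of chip_dish between -0.046 and 0.046 m and y of chip_5 in the frame of chip_dish between -0.072 and 0.072 m and z of chip_5 in the frame of chip_dish between -0.002 and 0.02 m and distance of blank from where it was at the start of the episode below 0.006 m and distance of each of pot, wax, pliers from where it was at the start of the episode below 0.02 m); the arm keeps its last pose, push and grip.
It fails at once if the fingers or hand push a chip (contact force between any of the fingers, the arm and chip_1 above 0.3 N or contact force between any of the fingers, the arm and chip_2 above 0.3 N or contact force between any of the fingers, the arm and chip_3 above 0.3 N or contact force between any of the fingers, the arm and chip_4 above 0.3 N or contact force between any of the fingers, the arm and chip_5 above 0.3 N).
It fails at once if the plate is lifted before all chips are in the dish (z of drill_plate in the frame of jig_base above 0.036 m and not (((x of chip_1 in the frame of chip_dish between -0.046 and 0.046 m and y of chip_1 in the frame of chip_dish between -0.072 and 0.072 m and z of chip_1 in the frame of chip_dish between -0.002 and 0.02 m) and (x of chip_2 in the frame of chip_dish between -0.046 and 0.046 m and y of chip_2 in the frame of chip_dish between -0.072 and 0.072 m and z of chip_2 in the frame of chip_dish between -0.002 and 0.02 m) and (x of chip_3 in the frame of chip_dish between -0.046 and 0.046 m and y of chip_3 in the frame of chip_dish between -0.072 and 0.072 m and z of chip_3 in the frame of chip_dish between -0.002 and 0.02 m) and (x of chip_4 in the frame of chip_dish between -0.046 and 0.046 m and y of chip_4 in the frame of chip_dish between -0.072 and 0.072 m and z of chip_4 in the frame of chip_dish between -0.002 and 0.02 m) and (x of chip_5 in the frame of chip_dish between -0.046 and 0.046 m and y of chip_5 in the frame of chip_dish between -0.072 and 0.072 m and z of chip_5 in the frame of chip_dish between -0.002 and 0.02 m)))).
It fails at once if the plate is tipped (angle between drill_plate's own z axis and vertical above 0.25 rad).
It fails at once if the pot, the wax or the pliers are pushed away (distance of any of pot, wax, pliers from where it was at the start of the episode above 0.02 m).
It also fails if it takes over 59 s, if anything falls off the work surface, if the arm or the gripper's body presses on something with over 40 N, if the wrist force passes 120 N, or if a joint passes its speed limit or range.

## Working session

There is one attempt and no reset: what is moved stays moved. The work goes in short steps, Python scripts to look and compute and a shell command to move; the robot and the scene stay as the last step left them, time stands still between calls to the robot, and variables do not carry over. Pictures are saved under pics/ and viewed, and the job is handed in when it is done.

```bash
mkdir -p pics; ls; python3 - <<'E'
from workcell import ctrl
import cv2
s=ctrl.observe();print(s)
for n in("scene","side"):
    p=ctrl.camera_params(n);print(n,p)
    cv2.imwrite(f"pics/{n}0.png",cv2.cvtColor(ctrl.grab_frame(n),cv2.COLOR_RGB2BGR))
print(ctrl.camera_params("wrist"))
E
```

```text
pics
{'clock': 0.0, 'joint_pos': array([-1.31850294e+00,  4.94193914e-01,  1.34609144e+00,  7.56930400e-06,
        1.30248926e+00, -9.55295764e-02]), 'qvel': array([-0.00249785, -0.00102636,  0.00019626, -0.00074916,  0.00050223,
        0.00055332]), 'effort': array([-3.00339874e-03, -8.82148790e+01, -3.83868778e+01, -4.45000342e-04,
        1.03277148e-02,  3.83897927e-06]), 'ee_pos': array([ 0.21293651, -0.58725204,  0.23070702]), 'tool_rot': array([-1.67249871,  1.56961434,  1.81691489]), 'contact_force': array([-0.18231183,  0.41975286, -0.24583823]), 'moment': array([-0.04844735,  0.00994717,  0.00824221]), 'finger_gap': 0.08510508927100421}
scene {'fx': 540.8754550202705, 'fy': 540.8754550202705, 'cx': 314.49626948352613, 'cy': 240.99135855808635, 'dist': array([0.04534713, 0.        , 0.        , 0.        , 0.        ]), 'origin': array([0.0188355 , 0.66132578, 0.79894306]), 'attitude': array([-2.28896322e+00,  1.71649584e-03, -2.43683936e+00])}
side {'fx': 590.3865429541124, 'fy': 590.3865429541124, 'cx': 313.62506278540275, 'cy': 236.07235726861958, 'dist': array([-0.07287277,  0.        ,  0.        ,  0.        ,  0.        ]), 'origin': array([0.41087841, 1.15311189, 0.84953198]), 'attitude': array([-2.16979465,  0.0179837 , -3.02497688])}
{'fx': 415.2759466433829, 'fy': 415.2759466433829, 'cx': 313.7901901938346, 'cy': 245.95245343821912, 'dist': array([-0.00712684,  0.        ,  0.        ,  0.        ,  0.        ]), 'mount': array([[ 2.39482785e-04, -2.71460486e-01,  9.62449556e-01,
        -1.42954434e-01],
       [ 9.99999949e-01,  2.68663265e-04, -1.73049394e-04,
        -1.19260405e-05],
       [-2.11598767e-04,  9.62449548e-01,  2.71460536e-01,
        -6.93309292e-02],
       [ 0.00000000e+00,  0.00000000e+00,  0.00000000e+00,
         1.00000000e+00]])}
```

View pics/scene0.png

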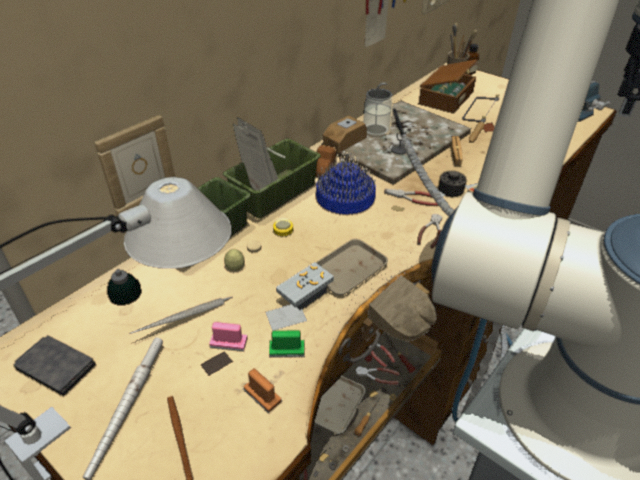

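View pics/side0.png

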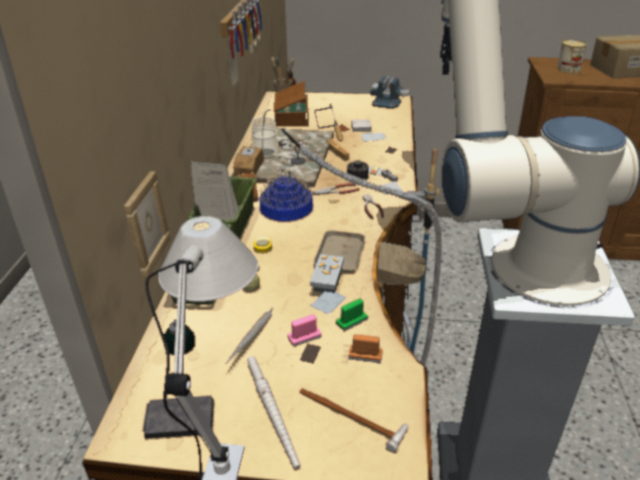

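Scene picture: three scraper-like blocks: pink (228,335), green (287,343) and brown hardwood (262,388). The brown one fits the description. The plate with its chips is at (305,284) and the dish at (352,267).

```bash
cat > h.py <<'E'
from workcell import ctrl
import cv2, numpy as np
from scipy.spatial.transform import Rotation as R
def cam(n, s=None):
    p=ctrl.camera_params(n)
    if n=="wrist":
        M=np.array(p["mount"]); s=s or ctrl.observe()
        Rt=R.from_euler("xyz",s["tool_rot"]).as_matrix()
        Rc=Rt@M[:3,:3]; o=np.array(s["ee_pos"])+Rt@M[:3,3]
    else:
        Rc=R.from_euler("xyz",p["attitude"]).as_matrix(); o=np.array(p["origin"])
    K=np.array([[p["fx"],0,p["cx"]],[0,p["fy"],p["cy"]],[0,0,1]])
    return K,np.array(p["dist"]),Rc,o
def back(c,uv,z):
    K,d,Rc,o=c
    q=cv2.undistortPoints(np.array(uv,float).reshape(-1,1,2),K,d).reshape(-1,2)
    r=np.c_[q,np.ones(len(q))]@Rc.T
    return o+r*((z-o[2])/r[:,2])[:,None]
def proj(c,X):
    K,d,Rc,o=c
    Xc=(np.array(X,float).reshape(-1,3)-o)@Rc
    return cv2.projectPoints(Xc,np.zeros(3),np.zeros(3),K,d)[0].reshape(-1,2)
def snap(n,f):
    im=ctrl.grab_frame(n); cv2.imwrite(f"pics/{f}.png",cv2.cvtColor(im,cv2.COLOR_RGB2BGR)); return im
def rel(X,yaw=None):
    """tool-frame shift (cm) to world target X"""
    s=ctrl.observe();Rt=R.from_euler("xyz",s["tool_rot"]).as_matrix()
    return 100*Rt.T@(np.array(X)-s["ee_pos"])
E
python3 - <<'E'
from h import *
im=snap("scene","s1")
b=cv2.cvtColor(im,cv2.COLOR_RGB2BGR)
cv2.imwrite("pics/s1crop.png",cv2.resize(b[210:420,190:400],None,fx=2.8,fy=2.8,interpolation=cv2.INTER_CUBIC))
Z=dict(jig_base=0,drill_plate=.026,chip_dish=0,scraper=0,chip_1=.04,pot=0,wax=0,pliers=0)
for n in ("scene",):
    c=cam(n)
    for t,z in Z.items():
        for d in ctrl.place_of(n,t)[:6]:
            print(n,t,round(d["p"],2),np.round(d["at"],1),np.round(back(c,[d["at"]],z)[0],4))
E
```

```text
scene jig_base 0.64 [305.8 295.1] [ 0.5183  0.1032 -0.    ]
scene drill_plate 0.69 [303.8 281.4] [0.5296 0.0958 0.026 ]
scene chip_dish 0.77 [351.3 270.3] [ 0.4919 -0.0128  0.    ]
scene chip_dish 0.4 [410.4 195.6] [ 0.5416 -0.318   0.    ]
scene scraper 0.76 [288.6 350.6] [0.4518 0.2271 0.    ]
scene scraper 0.75 [261.1 390.1] [0.4317 0.3182 0.    ]
scene scraper 0.61 [226.6 343.1] [0.5506 0.2882 0.    ]
scene chip_1 0.61 [320.5 275.5] [0.5059 0.0722 0.04  ]
scene chip_1 0.5 [303.7 275.7] [0.531  0.0942 0.04  ]
scene chip_1 0.45 [312.9 266.6] [0.534  0.0626 0.04  ]
scene chip_1 0.44 [315.3 286.1] [0.4949 0.1012 0.04  ]
scene chip_1 0.36 [297.7 287.9] [0.5178 0.1269 0.04  ]
scene pot 0.62 [279.7 227.9] [ 0.7033 -0.0173  0.    ]
scene pot 0.2 [307.5 274.6] [0.5541 0.0567 0.    ]
scene wax 0.68 [254.7 245.2] [0.7045 0.0625 0.    ]
scene pliers 0.55 [410.9 197.8] [ 0.5357 -0.3111  0.    ]
```

View pics/s1crop.png

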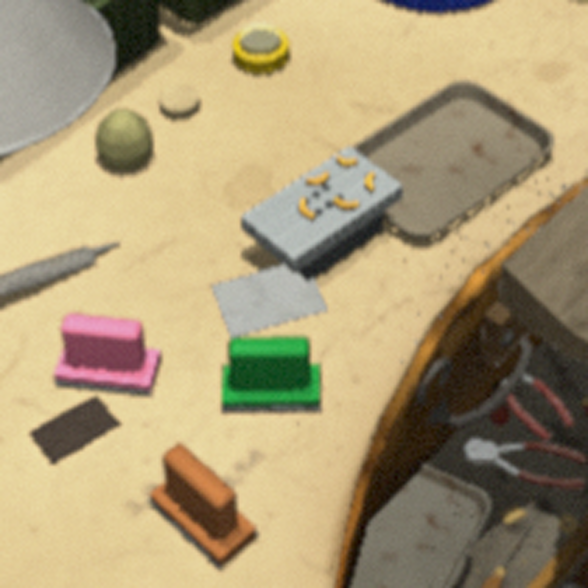

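The crop confirms the brown wooden block as the scraper, since the other two are clearly green and pink. I'll move over it at a safe height.

```bash
python3 - <<'E'
from h import *
s=ctrl.observe();print(np.round(R.from_euler("xyz",s["tool_rot"]).as_matrix(),3))
snap("wrist","w0")
for X in ([.35,-.45,.40],[.5,-.1,.4],[.45,.29,.3]): print(np.round(rel(X),1))
c=cam("scene");f=lambda u,z:np.round(back(c,[[u[0]/2.8+190,u[1]/2.8+210]],z)[0],4)
print("scr foot",[f(u,0) for u in((152,497),(222,563),(256,540))], "ridge top",[f(u,.05) for u in((165,458),(223,508),(238,492),(180,445))])
print("plate top",[f(u,.04) for u in((243,220),(294,262),(402,188),(347,150))])
E
```

```text
[[-0.     0.341 -0.94 ]
 [ 0.    -0.94  -0.341]
 [-1.    -0.     0.   ]]
[-16.9  -8.3 -17.6]
[-16.9 -36.1 -43.6]
[ -6.9 -74.4 -52.2]
scr foot [array([0.4573, 0.3331, 0.    ]), array([0.3935, 0.3378, 0.    ]), array([0.3886, 0.3138, 0.    ])] ridge top [array([0.4431, 0.3304, 0.05  ]), array([0.3938, 0.3327, 0.05  ]), array([0.3945, 0.3195, 0.05  ]), array([0.4428, 0.3183, 0.05  ])]
plate top [array([0.5475, 0.1544, 0.04  ]), array([0.4945, 0.1606, 0.04  ]), array([0.4832, 0.059 , 0.04  ]), array([0.5381, 0.0545, 0.04  ])]
```

View pics/w0.png

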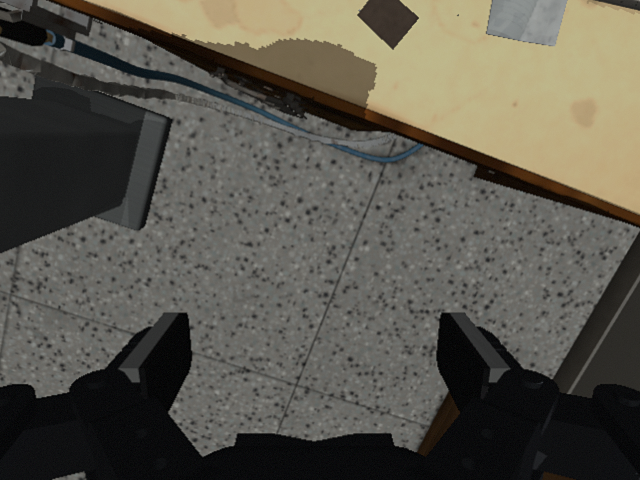

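Wrist picture: only the bench edge and the floor are under the hand. From the scene view the scraper is near (0.42, 0.325) with yaw about -4°, and the plate is near (0.516, 0.107) with yaw about -6°. I'll move to the scraper, raised and turning with the base.

```bash
python3 -m inch '{"travel":[[-4.5,-2,-4],[-9,-4,-8.5],[-13,-6,-13],[-16.9,-8.3,-17.6],[-16.9,-12.5,-21.5],[-16.9,-16.5,-25.5],[-16.9,-20.5,-29.5],[-16.9,-25,-33.5],[-16.9,-30,-38],[-16.9,-36.1,-43.6]],"angular":[[-0.18,0,0],[-0.36,0,0],[-0.54,0,0],[-0.72,0,0],[-0.9,0,0],[-1.08,0,0],[-1.26,0,0],[-1.44,0,0],[-1.62,0,0],[-1.8,0,0]]}' -
python3 - <<'E'
from h import *
s=ctrl.observe();print(s["joint_pos"].round(2));print(np.round(R.from_euler("xyz",s["tool_rot"]).as_matrix(),3))
for X in ([.5,.1,.35],[.42,.30,.3],[.39,.325,.25]): print(np.round(rel(X),1))
E
```

```text
clock: 1.85
ee_pos: [0.4906, -0.1208, 0.4005]
tool_rot: [0.655, 1.57, -0.333]
contact_force: [1.9, -0.6, 0.7]
finger_gap: 0.0855
[-0.36  0.19  1.35  0.    1.6  -0.94]
[[ 0.001  0.835  0.55 ]
 [-0.     0.55  -0.835]
 [-1.     0.     0.   ]]
[  5.   12.9 -17.9]
[ 10.   17.3 -39. ]
[ 15.   16.1 -42.8]
```

```bash
python3 -m inch '{"travel":[[1,3,-4],[2,6,-8],[3.5,9.5,-13],[5,12.9,-17.9],[6.5,14,-22.5],[8,15,-27],[9,16,-31.5],[11,17,-36],[13,17,-40],[15,16.1,-42.8]],"angular":[[-0.1,0,0],[-0.2,0,0],[-0.3,0,0],[-0.4,0,0],[-0.5,0,0],[-0.6,0,0],[-0.7,0,0],[-0.8,0,0],[-0.87,0,0],[-0.92,0,0]]}' -
python3 -m inch '{"travel":[[0,0,0],[0,0,0]],"angular":[[0,0,0],[0,0,0]]}' -
python3 - <<'E'
from h import *
s=ctrl.observe();print(s["joint_pos"].round(2));print(s["ee_pos"],np.round(R.from_euler("xyz",s["tool_rot"]).as_matrix(),3))
c=cam("wrist",s);snap("wrist","w1")
Z=dict(drill_plate=.026,chip_dish=0,scraper=0,chip_1=.04)
for t,z in Z.items():
    for d in ctrl.place_of("wrist",t)[:6]:
        print(t,round(d["p"],2),np.round(d["at"],1),np.round(back(c,[d["at"]],z)[0],4))
E
```

```text
clock: 3.1
ee_pos: [0.3909, 0.3253, 0.2497]
tool_rot: [0.921, 1.57, 0.85]
contact_force: [-0.2, 0.0, 0.3]
finger_gap: 0.0856
clock: 3.35
ee_pos: [0.3923, 0.3237, 0.2508]
tool_rot: [0.365, 1.57, 0.29]
contact_force: [1.4, 0.2, 0.5]
finger_gap: 0.0855
[ 0.57  0.31  1.6  -0.    1.23 -0.92]
[0.39228362 0.32371388 0.25077674] [[ 0.001  0.074  0.997]
 [ 0.     0.997 -0.074]
 [-1.     0.     0.001]]
drill_plate 0.87 [105.1 348.6] [0.5179 0.1073 0.026 ]
chip_dish 0.97 [  2.2 327.9] [ 0.4999 -0.0112  0.    ]
scraper 0.77 [221.2 273.7] [0.4571 0.2261 0.    ]
scraper 0.66 [288.2 350.4] [0.548  0.2853 0.    ]
scraper 0.63 [315.8 232.4] [0.4216 0.3239 0.    ]
chip_1 0.7 [ 86.1 341.4] [0.5017 0.0993 0.04  ]
chip_1 0.62 [ 59.8 346.9] [0.5057 0.0729 0.04  ]
chip_1 0.61 [115.3 357.3] [0.5205 0.1236 0.04  ]
chip_1 0.56 [ 55.6 369.5] [0.5295 0.0629 0.04  ]
chip_1 0.47 [ 84.3 370.9] [0.533  0.0904 0.04  ]
```

View pics/w1.png

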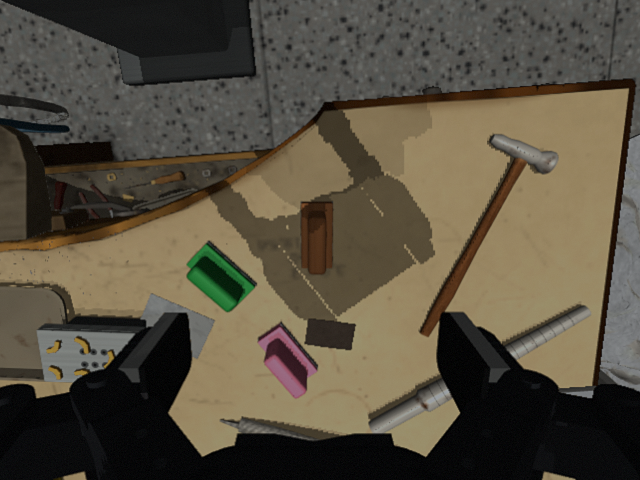

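Wrist picture: brown scraper at (317,237), nearly aligned with the jaws; green at (221,276), pink at (288,358); the plate with five chips is lower left at (80,352). I'll fit the scraper and plate outlines.

```bash
python3 - <<'E'
from h import *
im=cv2.imread("pics/w1.png");
a=cv2.resize(im[190:290,260:380],None,fx=6,fy=6,interpolation=cv2.INTER_CUBIC)
cv2.imwrite("pics/w1a.png",a)
b=cv2.resize(im[300:400,0:200],None,fx=4,fy=4,interpolation=cv2.INTER_CUBIC)
cv2.imwrite("pics/w1b.png",b)
E
```

```text
(no output)
```

View pics/w1a.png

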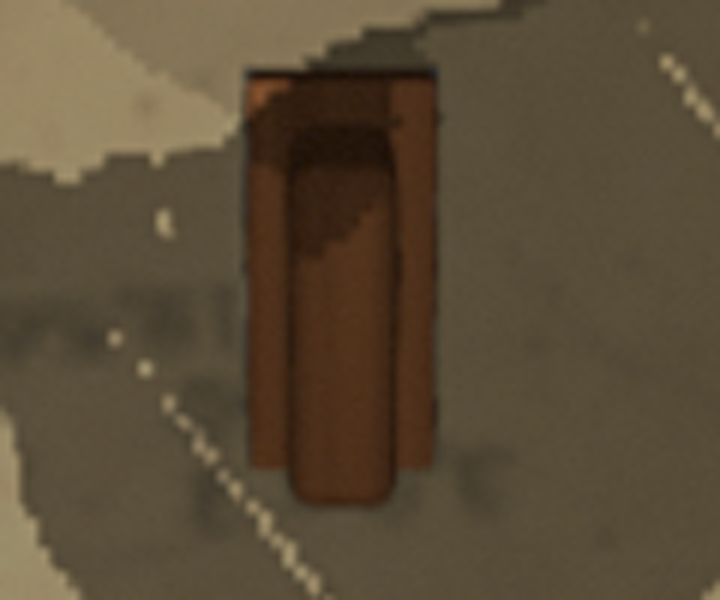

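View pics/w1b.png

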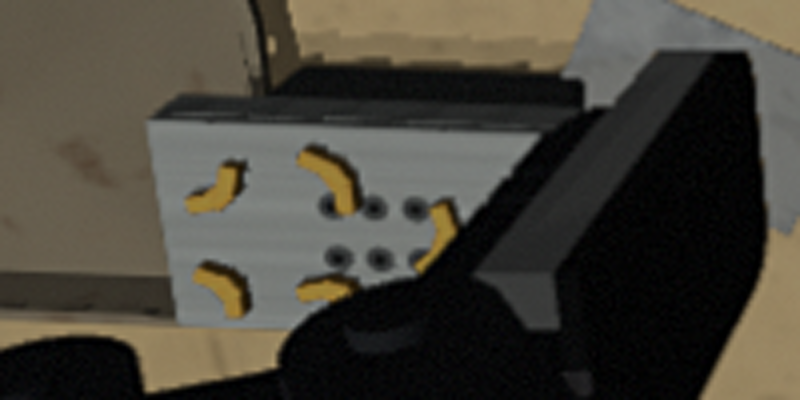

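```bash
python3 - <<'E'
from h import *
s=ctrl.observe();c=cam("wrist",s)
f=lambda u,k,o,z:back(c,[[(u[0]+.5)/k+o[0]-.5,(u[1]+.5)/k+o[1]-.5]],z)[0]
F=np.array([f(u,6,(260,190),.012) for u in((246,78),(438,78),(435,467),(249,467))])
T=np.array([f(u,6,(260,190),.05) for u in((291,502),(394,502))])
print(F.round(4),F.mean(0),T.round(4),T.mean(0))
P=np.array([f(u,4,(0,300),.04) for u in((148,120),(178,324),(548,133))]);print("plate",P.round(4))
m=F.mean(0)
print("go",rel([m[0],m[1],.09]).round(2),rel([m[0],m[1],.018]).round(2))
E
```

```text
[[0.3892 0.3119 0.012 ]
 [0.3915 0.3415 0.012 ]
 [0.4547 0.337  0.012 ]
 [0.4525 0.3071 0.012 ]] [0.42197439 0.32438099 0.012     ] [[0.4455 0.3149 0.05  ]
 [0.4467 0.3299 0.05  ]] [0.44609657 0.32241308 0.05      ]
plate [[0.486  0.0552 0.04  ]
 [0.5407 0.0484 0.04  ]
 [0.4963 0.1488 0.04  ]]
go [16.07  0.3   2.93] [23.27  0.3   2.93]
```

```bash
python3 -m inch '{"travel":[[5,0.1,1],[10,0.2,2],[15,0.3,2.9],[19,0.3,2.9],[22,0.3,2.9],[23.3,0.3,2.9],[23.3,0.3,2.9]],"angular":[[0,0,0],[0,0,0],[0,0,0],[0,0,0],[0,0,0],[0,0,0],[0,0,0]]}' 0.6
python3 -m inch '{"travel":[[0,0,0],[0,0,0],[0,0,0],[0,0,0],[0,0,0],[0,0,0]],"angular":[[0,0,0],[0,0,0],[0,0,0],[0,0,0],[0,0,0],[0,0,0]]}' 0
```

```text
clock: 4.47
ee_pos: [0.421, 0.3245, 0.0172]
tool_rot: [-2.52, 1.57, -2.595]
contact_force: [0.6, 0.7, 0.5]
finger_gap: 0.0512
clock: 5.22
ee_pos: [0.4214, 0.325, 0.0184]
tool_rot: [0.597, 1.569, 0.523]
contact_force: [-0.5, -0.6, 9.8]
finger_gap: 0.0152
```

```bash
python3 -m inch '{"travel":[[-4,0,0],[-9,0,0],[-14,0,0],[-17,0,0],[-17,0,0],[-17,0,0]],"angular":[[0,0,0],[0,0,0],[0,0,0],[0,0,0],[0,0,0],[0,0,0]]}' -
python3 - <<'E'
from h import *
s=ctrl.observe();print(s["ee_pos"],s["contact_force"],s["finger_gap"])
snap("wrist","w2")
for n in("scene","side"):
    im=snap(n,n+"2");x,y=((250,230) if n=="scene" else (280,215));
    b=cv2.cvtColor(im,cv2.COLOR_RGB2BGR)[y:y+90,x:x+150]
    cv2.imwrite(f"pics/{n}2c.png",cv2.resize(b,None,fx=5,fy=5,interpolation=cv2.INTER_CUBIC))
E
```

```text
clock: 5.98
ee_pos: [0.4205, 0.3244, 0.187]
tool_rot: [-2.511, 1.57, -2.585]
contact_force: [-0.3, 1.0, -0.2]
finger_gap: 0.0151
[0.42046882 0.32442114 0.18699007] [-0.25671042  1.01114176 -0.15967788] 0.015087131404954294
```

View pics/w2.png

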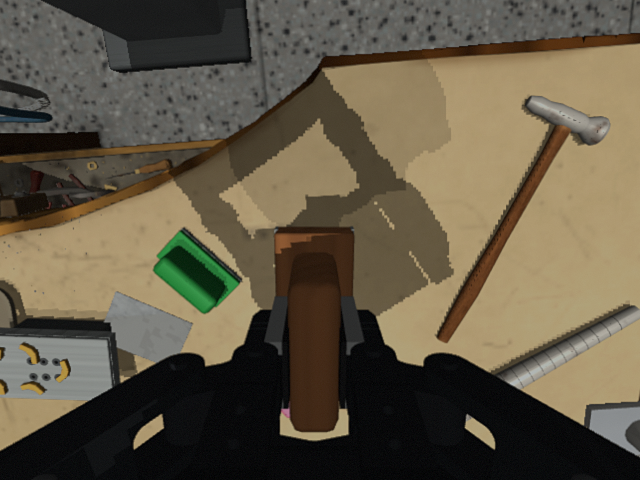

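View pics/scene2c.png

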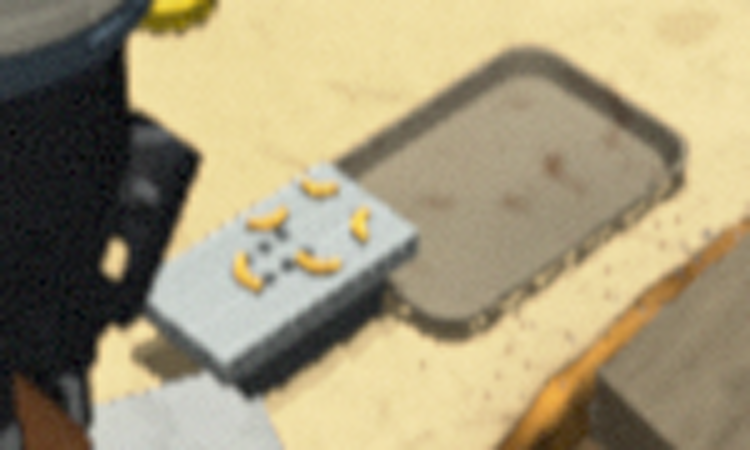

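View pics/side2c.png

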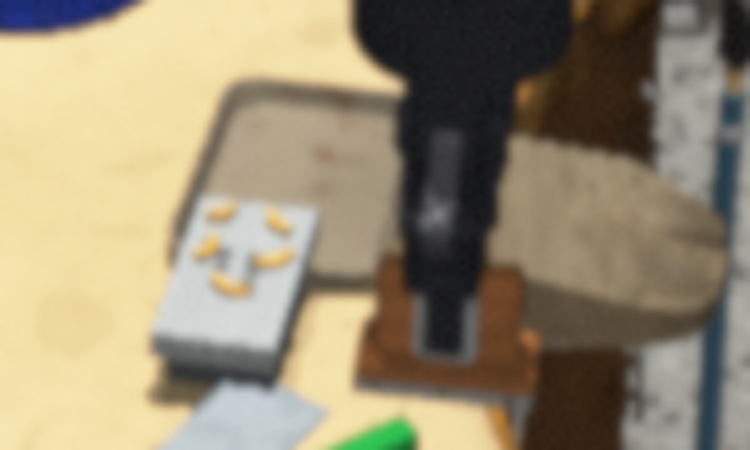

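```bash
python3 - <<'E'
from h import *
from scipy.optimize import least_squares
im=cv2.imread("pics/w2.png");cv2.imwrite("pics/w2c.png",cv2.resize(im[300:420,0:160],None,fx=5,fy=5,interpolation=cv2.INTER_CUBIC))
un=lambda u,k,o:[(u[0]+.5)/k+o[0]-.5,(u[1]+.5)/k+o[1]-.5]
O=[("scene",(1,1),un((228,365),5,(250,230))),("scene",(-1,-1),None)]
# corners by (sx,sy) in plate frame ; +x ~ world +x
obs=[("scene",( -1, 1),un((228,362),5,(250,230))),("scene",(-1,-1),un((418,230),5,(250,230))),("scene",(1,-1),un((322,165),5,(250,230))),("scene",(1,1),un((243,220),2.8,(190,210))),
("side",(1,-1),un((200,198),5,(280,215))),("side",(-1,-1),un((320,210),5,(280,215))),("side",(-1,1),un((278,352),5,(280,215))),("side",(1,1),un((152,338),5,(280,215)))]
C={n:cam(n) for n in("scene","side")}
def pts(p,l):
    c,s=np.cos(p[2]),np.sin(p[2]);return [[p[0]+c*a*.028-s*b*.052,p[1]+s*a*.028+c*b*.052,.04] for a,b in l]
for sel in(("scene",),("side",),("scene","side")):
    o=[q for q in obs if q[0] in sel]
    def res(p): return np.concatenate([proj(C[q[0]],pts(p,[q[1]]))[0]-q[2] for q in o])
    r=least_squares(res,[.517,.107,-.1]);print(sel,r.x.round(4),np.degrees(r.x[2]).round(2),r.fun.round(1))
E
```

```text
('scene',) [ 0.5181  0.1048 -0.0878] -5.03 [ 0.3  1.   0.5  0.  -0.1 -0.8 -0.7 -0.5]
('side',) [ 0.5176  0.1047 -0.0948] -5.43 [ 0.1  0.1 -0.2  0.4  0.1 -0.1  0.1 -0.3]
('scene', 'side') [ 0.5179  0.1048 -0.0911] -5.22 [ 0.2  1.1  0.6  0.1  0.1 -0.7 -0.7 -0.5 -0.1  0.2 -0.4  0.3  0.1 -0.1
  0.  -0.3]
```

View pics/w2c.png

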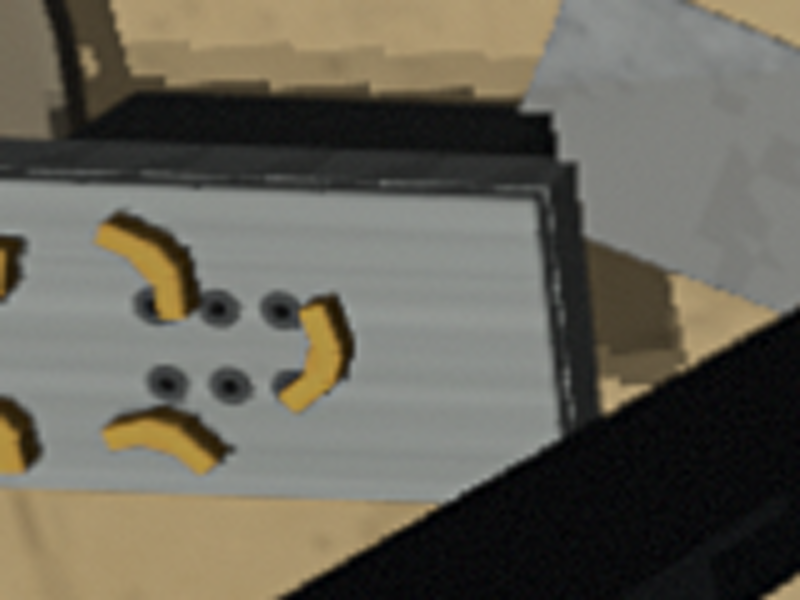

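Both fixed cameras agree: plate at (0.518, 0.105), yaw -5.2°. The wrist picture shows the scraper held squarely at (315,300). I'll carry it to above the bare +y end.

```bash
python3 -m inch '{"travel":[[0,-4,3],[2,-8,6],[4,-12,9],[7,-15.8,11.4],[9.7,-15.8,11.4],[9.7,-15.8,11.4],[9.7,-15.8,11.4]],"angular":[[0.017,0,0],[0.017,0,0],[0.017,0,0],[0.017,0,0],[0.017,0,0],[0.017,0,0],[0.017,0,0]]}' -
python3 - <<'E'
from h import *
s=ctrl.observe();print(s["ee_pos"],s["contact_force"]);Rt=R.from_euler("xyz",s["tool_rot"]).as_matrix();print(Rt.round(3), np.degrees(np.arctan2(Rt[1,2],Rt[0,2])))
snap("wrist","w3");snap("side","side3")
for y in(.054,-.05):
  for z in (.059,): print(rel([.5181+.0906*y,.1048+.9959*y,z]).round(2))
E
```

```text
clock: 7.0
ee_pos: [0.5229, 0.1591, 0.0907]
tool_rot: [2.671, 1.571, 2.581]
contact_force: [0.5, 0.4, -1.0]
finger_gap: 0.0152
[0.52285076 0.15912369 0.09074697] [ 0.46281879  0.44053397 -0.97580608]
[[-0.     0.09   0.996]
 [ 0.     0.996 -0.09 ]
 [-1.     0.    -0.   ]] -5.167617012932356
[ 3.23 -0.08 -0.02]
[  3.22 -10.48  -0.03]
```

View pics/w3.png

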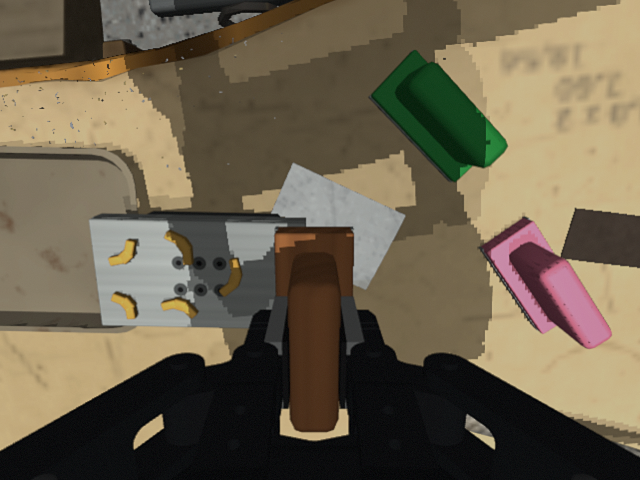

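View pics/side3.png

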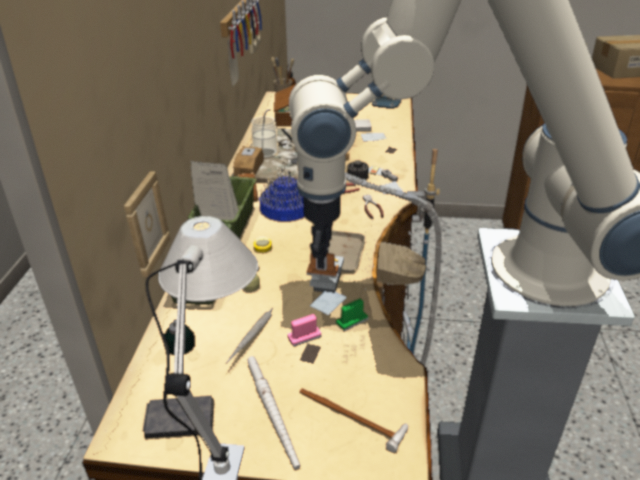

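Wrist picture: the scraper sits over the bare end with all five chips ahead of it (124,252), (179,247), (236,276), (124,306), (178,307). I'll lower it.

```bash
python3 - <<'E'
from h import *
c=cam("wrist");print(back(c,[(90,217),(102,327)],.04).round(4))
q=lambda a,b:(.5181+.9959*a+.0906*b,.1048-.0906*a+.9959*b,.04)
print(proj(c,[q(-.028,-.052),q(.028,-.052)]).round(1))
E
python3 -m inch '{"travel":[[1.5,-0.1,0],[2.8,-0.1,0],[3.1,-0.1,0],[3.1,-0.1,0]],"angular":[[0,0,0],[0,0,0],[0,0,0],[0,0,0]]}' -
python3 -m inch '{"travel":[[0.08,0,0],[0.08,0,0]],"angular":[[0,0,0],[0,0,0]]}' -
```

```text
[[0.4859 0.0557 0.04  ]
 [0.5433 0.0482 0.04  ]]
[[ 89.4 216.2]
 [105.4 323.1]]
clock: 7.6
ee_pos: [0.5225, 0.1577, 0.0588]
tool_rot: [-2.897, 1.57, -2.988]
contact_force: [0.2, 0.7, -0.9]
finger_gap: 0.0149
clock: 7.85
ee_pos: [0.5229, 0.1577, 0.0585]
tool_rot: [0.129, 1.571, 0.038]
contact_force: [0.1, -0.6, -1.0]
finger_gap: 0.0153
```

```bash
python3 -m inch '{"travel":[[0.04,0,0],[0.04,0,0]],"angular":[[0,0,0],[0,0,0]]}' -
python3 -m inch '{"travel":[[0.04,0,0],[0.04,0,0]],"angular":[[0,0,0],[0,0,0]]}' -
```

```text
clock: 8.1
ee_pos: [0.5229, 0.1577, 0.0584]
tool_rot: [0.299, 1.57, 0.208]
contact_force: [-0.8, 0.5, 6.4]
finger_gap: 0.015
clock: 8.35
ee_pos: [0.523, 0.1578, 0.0582]
tool_rot: [0.506, 1.57, 0.415]
contact_force: [-2.7, 1.8, 9.5]
finger_gap: 0.0154
```

Contact with the plate is felt. I'll back off half a millimetre and sweep.

```bash
python3 -m inch '{"travel":[[-0.06,0,0],[-0.06,-0.8,0],[-0.06,-1.6,0],[-0.06,-2.4,0],[-0.06,-3.2,0],[-0.06,-4,0],[-0.06,-4.8,0],[-0.06,-5.6,0]],"angular":[[0,0,0],[0,0,0],[0,0,0],[0,0,0],[0,0,0],[0,0,0],[0,0,0],[0,0,0]]}' -
python3 - <<'E'
from h import *
snap("wrist","w4");snap("scene","scene4")
E
```

```text
clock: 9.35
ee_pos: [0.5178, 0.1013, 0.0584]
tool_rot: [0.483, 1.57, 0.392]
contact_force: [0.4, 3.8, 4.5]
finger_gap: 0.015
```

View pics/w4.png

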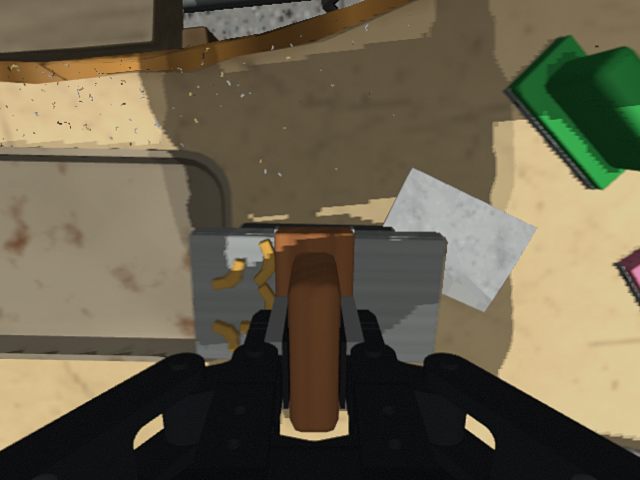

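Chips are gathered ahead of the scraper at (230,275), (265,260), (228,335), and the plate is still seated and square. I'll continue past the end.

```bash
python3 -m inch '{"travel":[[-0.02,-0.7,0],[-0.02,-1.4,0],[-0.02,-2.1,0],[-0.02,-2.8,0],[-0.02,-3.5,0],[-0.02,-4.1,0],[-0.02,-4.7,0],[-0.02,-5.2,0],[-0.02,-5.2,0]],"angular":[[0,0,0],[0,0,0],[0,0,0],[0,0,0],[0,0,0],[0,0,0],[0,0,0],[0,0,0],[0,0,0]]}' -
python3 - <<'E'
from h import *
snap("wrist","w5");im=snap("scene","scene5")
cv2.imwrite("pics/scene5c.png",cv2.resize(cv2.cvtColor(im,cv2.COLOR_RGB2BGR)[220:320,250:400],None,fx=5,fy=5,interpolation=cv2.INTER_CUBIC))
E
```

```text
clock: 10.58
ee_pos: [0.5129, 0.0497, 0.0585]
tool_rot: [-2.285, 1.571, -2.376]
contact_force: [0.2, -1.4, 0.3]
finger_gap: 0.0155
```

View pics/w5.png

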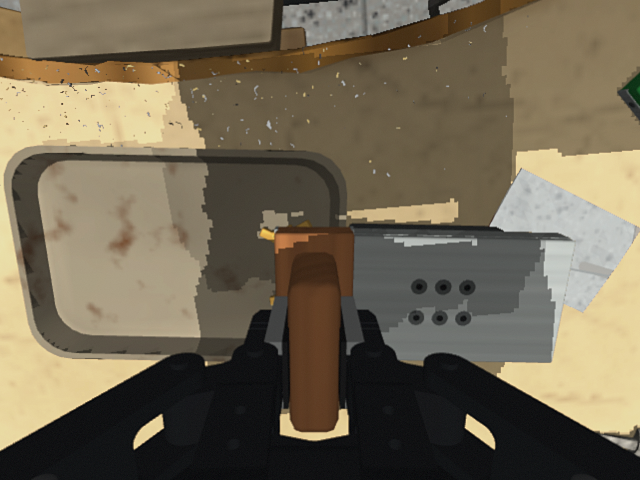

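View pics/scene5c.png

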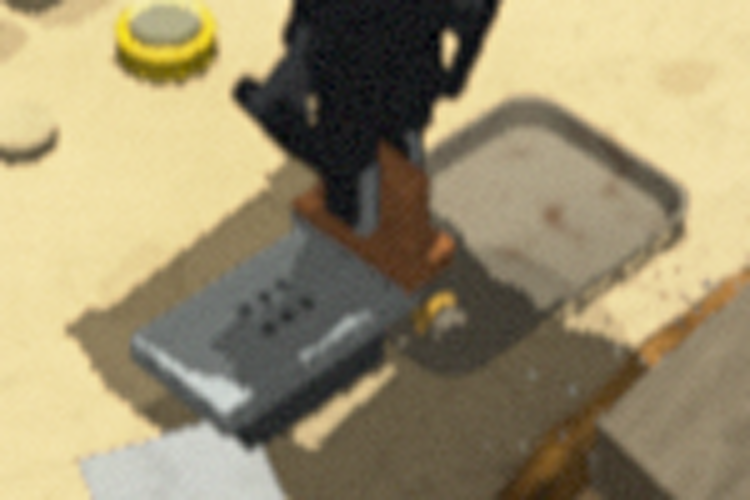

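The plate top is clear, and a chip shows in the dish corner at about (437,312) in the crop. I'll lift straight up and check the dish.

```bash
python3 -m inch '{"travel":[[-3,0,0],[-7,0,0],[-10,2,0],[-12,7,0],[-12,11,0],[-12,12,0],[-12,12,0]],"angular":[[0,0,0],[0,0,0],[0,0,0],[0,0,0],[0,0,0],[0,0,0],[0,0,0]]}' -
python3 - <<'E'
from h import *
s=ctrl.observe();c=cam("wrist",s);snap("wrist","w6");
P=ctrl.place_of("wrist","chip_1");Dd=ctrl.place_of("wrist","chip_dish")
for d in P[:7]: print(round(d["p"],2),np.round(d["at"],0),back(c,[d["at"]],.005)[0].round(3))
for d in Dd[:2]: print("dish",round(d["p"],2),np.round(d["at"],0),back(c,[d["at"]],0)[0].round(3))
im=snap("scene","scene6")
cv2.imwrite("pics/scene6c.png",cv2.resize(cv2.cvtColor(im,cv2.COLOR_RGB2BGR)[220:320,250:400],None,fx=5,fy=5,interpolation=cv2.INTER_CUBIC))
print(s["ee_pos"])
E
```

```text
clock: 11.55
ee_pos: [0.5235, 0.1698, 0.1781]
tool_rot: [-2.64, 1.57, -2.73]
contact_force: [0.3, -1.0, -0.5]
finger_gap: 0.0152
0.58 [142. 242.] [0.529 0.033 0.005]
0.57 [141. 241.] [0.528 0.033 0.005]
0.54 [134. 200.] [0.496 0.034 0.005]
dish 0.65 [ 80. 212.] [ 0.502 -0.013  0.   ]
[0.52351145 0.16981149 0.17813245]
```

View pics/w6.png

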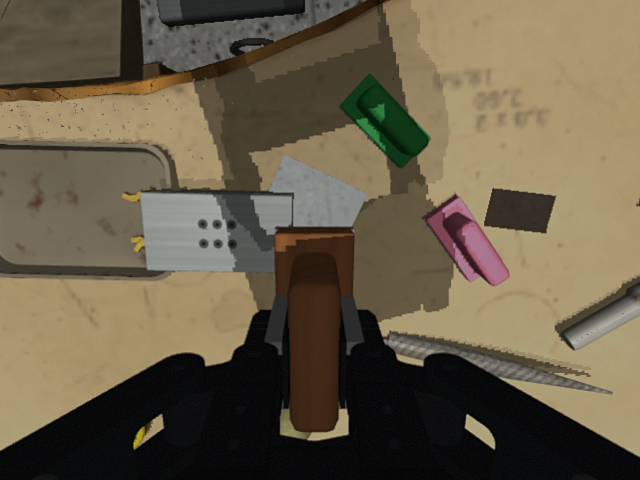

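View pics/scene6c.png

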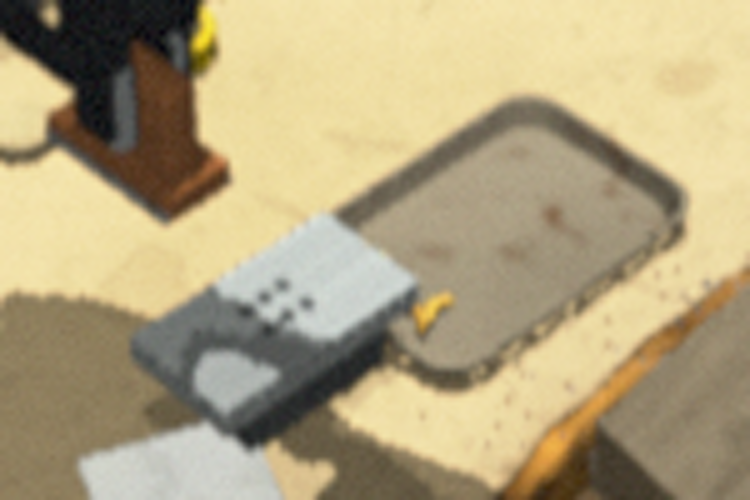

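Two chips show fully at (142,242) and (134,200), and the rest are hidden by the scraper or the overhang. Before releasing the scraper I'll look under the overhang from the dish side, after checking that the flexible shaft is clear.

```bash
python3 - <<'E'
from h import *
a,b=cam("scene"),cam("side")
for u in((410,130),(425,160),(440,190),(453,215)):
    for z in(0,.1,.2,.3):
        X=back(a,[u],z); print(u,z,X[0].round(3),proj(b,X)[0].round(0))
print(back(a,[(346,205)],0))
s=ctrl.observe();print(s["joint_pos"].round(2),rel([.50,-.09,.12]).round(1))
E
```

```text
(410, 130) 0 [ 0.718 -0.59   0.   ] [287. 147.]
(410, 130) 0.1 [ 0.631 -0.433  0.1  ] [307. 140.]
(410, 130) 0.2 [ 0.543 -0.276  0.2  ] [331. 132.]
(410, 130) 0.3 [ 0.456 -0.12   0.3  ] [363. 122.]
(425, 160) 0 [ 0.6  -0.48  0.  ] [319. 164.]
(425, 160) 0.1 [ 0.527 -0.337  0.1  ] [339. 156.]
(425, 160) 0.2 [ 0.454 -0.194  0.2  ] [364. 147.]
(425, 160) 0.3 [ 0.382 -0.051  0.3  ] [395. 135.]
(440, 190) 0 [ 0.498 -0.386 -0.   ] [350. 180.]
(440, 190) 0.1 [ 0.438 -0.255  0.1  ] [370. 171.]
(440, 190) 0.2 [ 0.378 -0.124  0.2  ] [394. 161.]
(440, 190) 0.3 [0.318 0.008 0.3  ] [425. 148.]
(453, 215) 0 [ 0.423 -0.317  0.   ] [375. 192.]
(453, 215) 0.1 [ 0.372 -0.195  0.1  ] [394. 183.]
(453, 215) 0.2 [ 0.322 -0.072  0.2  ] [419. 172.]
(453, 215) 0.3 [0.271 0.05  0.3  ] [449. 158.]
[[ 6.39885003e-01 -1.84917892e-01  1.11022302e-16]]
[ 0.2   0.45  1.6  -0.    1.1  -1.28] [  5.8 -26.    0. ]
```

```bash
python3 - <<'E'
from h import *
for n,r in(("scene",(60,260,340,500)),("side",(100,250,260,460))):
    im=cv2.imread(f"pics/{n}0.png")[r[0]:r[1],r[2]:r[3]]
    cv2.imwrite(f"pics/{n}shaft.png",cv2.resize(im,None,fx=3,fy=3))
E
```

```text
(no output)
```

View pics/sideshaft.png

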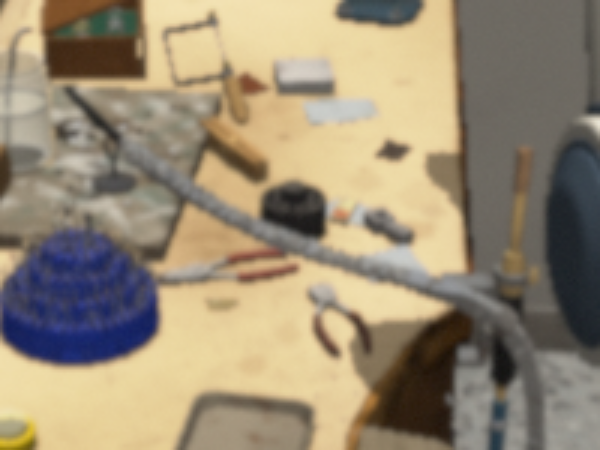

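The shaft lies at bench level, so it's clear.

```bash
python3 -m inch '{"travel":[[0,-4,0],[0,-9,0],[0,-14,0],[2,-19,0],[4,-23,0],[5.8,-26,0],[5.8,-26,0],[5.8,-26,0]],"angular":[[0,0,0.07],[0,0,0.14],[0,0,0.21],[0,0,0.28],[0,0,0.36],[0,0,0.44],[0,0,0.44],[0,0,0.44]]}' -
python3 - <<'E'
from h import *
im=snap("wrist","w7")
cv2.imwrite("pics/w7c.png",cv2.resize(cv2.cvtColor(im,cv2.COLOR_RGB2BGR)[130:330,340:600],None,fx=3,fy=3,interpolation=cv2.INTER_CUBIC))
E
```

```text
clock: 12.75
ee_pos: [0.5, -0.0896, 0.1205]
tool_rot: [1.572, 1.131, 1.48]
contact_force: [-0.1, 0.4, -0.8]
finger_gap: 0.0154
```

View pics/w7.png

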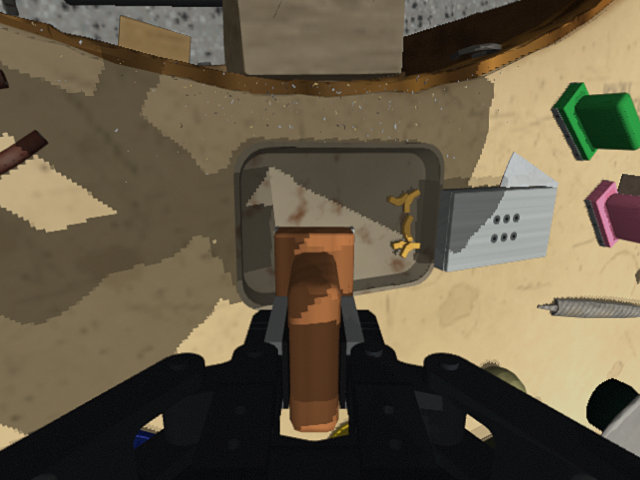

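View pics/w7c.png

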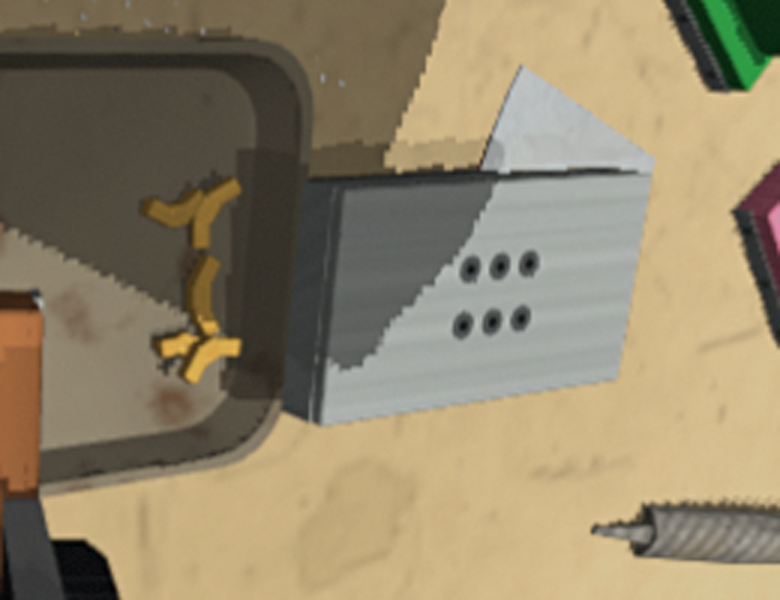

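All five chips lie on the dish floor, at crop (175,210), (213,212), (203,295), (178,345) and (213,358), inside the wall. The plate is seated and bare. I'll level out, rise and carry the scraper back to its free spot.

```bash
python3 -m inch '{"travel":[[-2.5,1.2,0],[-5,2.4,0],[-7.2,3.4,0],[-7.2,3.4,0]],"angular":[[0,0,-0.15],[0,0,-0.3],[0,0,-0.44],[0,0,-0.44]]}' -
python3 - <<'E'
from h import *
s=ctrl.observe();print(s["ee_pos"],R.from_euler("xyz",s["tool_rot"]).as_matrix().round(3))
for X in([.51,.12,.2],[.42,.324,.1],[.42,.324,.0195]):print(rel(X).round(2))
E
```

```text
clock: 13.3
ee_pos: [0.5014, -0.0866, 0.2026]
tool_rot: [-0.364, 1.566, -0.449]
contact_force: [-0.4, -0.3, -1.1]
finger_gap: 0.0157
[ 0.50135529 -0.08663476  0.20260247] [[ 0.005  0.085  0.996]
 [-0.002  0.996 -0.085]
 [-1.    -0.002  0.005]]
[ 0.22 20.66 -0.91]
[ 10.13  40.24 -11.67]
[ 18.18  40.25 -11.71]
```

```bash
python3 -m inch '{"travel":[[0,4,-1],[0,9,-1],[0,14,-2],[0,19,-3],[0,24,-5],[0,29,-7],[2,33.5,-9.5],[5,37,-11],[9,40.2,-11.7],[10,40.2,-11.7]],"angular":[[0,0,0],[0,0,0],[0,0,0],[0,0,0],[0,0,0],[0,0,0],[0,0,0],[0,0,0],[0,0,0],[0,0,0]]}' -
python3 - <<'E'
from h import *
s=ctrl.observe();print(s["ee_pos"],R.from_euler("xyz",s["tool_rot"]).as_matrix().round(3))
print(rel([.42,.324,.0195]).round(2))
E
```

```text
clock: 14.55
ee_pos: [0.4182, 0.3227, 0.0974]
tool_rot: [-2.97, 1.566, -3.058]
contact_force: [-0.1, 0.2, -0.4]
finger_gap: 0.0148
[0.41820558 0.32270379 0.09737079] [[-0.005  0.088  0.996]
 [-0.     0.996 -0.088]
 [-1.    -0.001 -0.005]]
[7.79 0.15 0.2 ]
```

```bash
python3 -m inch '{"travel":[[4,0,0],[7,0,0],[7.7,0,0],[7.7,0,0],[7.7,0,0]],"angular":[[0,0,0],[0,0,0],[0,0,0],[0,0,0],[0,0,0]]}' -
python3 -m inch '{"travel":[[0.08,0,0],[0.08,0,0]],"angular":[[0,0,0],[0,0,0]]}' -
```

```text
clock: 15.18
ee_pos: [0.4209, 0.3219, 0.0243]
tool_rot: [0.777, 1.569, 0.686]
contact_force: [0.6, -0.3, -0.2]
finger_gap: 0.0153
clock: 15.42
ee_pos: [0.4204, 0.3219, 0.0228]
tool_rot: [0.719, 1.57, 0.628]
contact_force: [0.8, -0.2, -1.3]
finger_gap: 0.0152
```

```bash
python3 -m inch '{"travel":[[0.3,0,0],[0.4,0,0],[0.4,0,0]],"angular":[[0,0,0],[0,0,0],[0,0,0]]}' -
python3 -m inch '{"travel":[[0.06,0,0],[0.06,0,0]],"angular":[[0,0,0],[0,0,0]]}' -
```

```text
clock: 15.8
ee_pos: [0.4201, 0.3218, 0.0185]
tool_rot: [3.03, 1.571, 2.939]
contact_force: [-1.7, -1.4, 7.0]
finger_gap: 0.0154
clock: 16.05
ee_pos: [0.4202, 0.3218, 0.0184]
tool_rot: [0.685, 1.57, 0.595]
contact_force: [-4.7, -1.3, 20.6]
finger_gap: 0.0149
```

```bash
python3 -m inch '{"travel":[[-0.06,0,0],[-0.06,0,0]],"angular":[[0,0,0],[0,0,0]]}' -
python3 -m inch '{"travel":[[0,0,0],[0,0,0],[0,0,0],[0,0,0],[0,0,0]],"angular":[[0,0,0],[0,0,0],[0,0,0],[0,0,0],[0,0,0]]}' 0.6
python3 -m inch '{"travel":[[-3,0,0],[-7,0,0],[-12,0,0],[-17,0,0],[-20,0,0],[-20,0,0]],"angular":[[0,0,0],[0,0,0],[0,0,0],[0,0,0],[0,0,0],[0,0,0]]}' -
python3 - <<'E'
from h import *
s=ctrl.observe();print(s["ee_pos"],R.from_euler("xyz",s["tool_rot"]).as_matrix().round(3),s["joint_pos"].round(2))
snap("wrist","w8")
for X in([.5181,.1048,.2],[.5181,.1048,.014]):print(rel(X).round(2))
E
```

```text
clock: 16.3
ee_pos: [0.4202, 0.3218, 0.0184]
tool_rot: [2.53, 1.571, 2.439]
contact_force: [-2.9, -0.9, 8.8]
finger_gap: 0.015
clock: 16.92
ee_pos: [0.4202, 0.3217, 0.0183]
tool_rot: [-2.629, 1.571, -2.719]
contact_force: [-0.2, 0.4, 0.0]
finger_gap: 0.051
clock: 17.68
ee_pos: [0.4212, 0.3223, 0.2205]
tool_rot: [0.639, 1.566, 0.549]
contact_force: [-0.0, 1.0, -1.0]
finger_gap: 0.0513
[0.42116262 0.32232647 0.22054491] [[ 0.004  0.091  0.996]
 [ 0.002  0.996 -0.091]
 [-1.     0.003  0.003]] [ 0.54  0.37  1.6   0.    1.17 -0.94]
[  1.89 -20.74  11.68]
[ 20.49 -20.76  11.66]
```

View pics/w8.png

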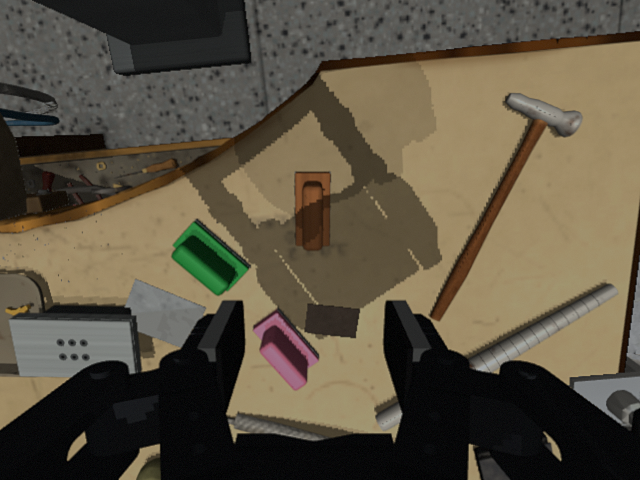

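Wrist picture: the scraper stands upright and free at (313,211), and the plate is bare at (75,345). Next I'll go over the plate with the jaws turned across it.

```bash
python3 -m inch '{"travel":[[0,-2,1],[0,-4,2],[0,-7,4],[0,-10,6],[0,-13,8],[1,-16,9.5],[2,-19,11],[3,-20.7,11.7],[5,-20.7,11.7],[5,-20.7,11.7]],"angular":[[0.175,0,0],[0.35,0,0],[0.525,0,0],[0.7,0,0],[0.875,0,0],[1.05,0,0],[1.225,0,0],[1.4,0,0],[1.57,0,0],[1.57,0,0]]}' 1
python3 -m inch '{"travel":[[0,0,0],[0,0,0]],"angular":[[0,0,0],[0,0,0]]}' -
python3 - <<'E'
from h import *
s=ctrl.observe();Rt=R.from_euler("xyz",s["tool_rot"]).as_matrix();print(s["ee_pos"],Rt.round(3),s["joint_pos"].round(2))
c=cam("wrist",s);snap("wrist","w9")
q=lambda a,b:(.5181+.9959*a+.0906*b,.1048-.0906*a+.9959*b,.04)
print(proj(c,[q(-.028,-.052),q(.028,-.052),q(.028,.052),q(-.028,.052)]).round(1))
E
```

```text
clock: 18.98
ee_pos: [0.5165, 0.1046, 0.1662]
tool_rot: [-1.403, 1.566, -3.063]
contact_force: [-0.9, 0.3, 0.1]
finger_gap: 0.0855
clock: 19.23
ee_pos: [0.5181, 0.1053, 0.1688]
tool_rot: [1.768, 1.57, 0.11]
contact_force: [-0.1, -0.8, 0.2]
finger_gap: 0.0849
[0.51814824 0.10525839 0.16877753] [[ 0.001  0.996 -0.087]
 [ 0.    -0.087 -0.996]
 [-1.     0.001 -0.   ]] [0.09 0.43 1.66 0.   1.05 0.17]
[[273.2 306.8]
 [352.2 307. ]
 [356.8 157.5]
 [269.6 157.2]]
```

View pics/w9.png

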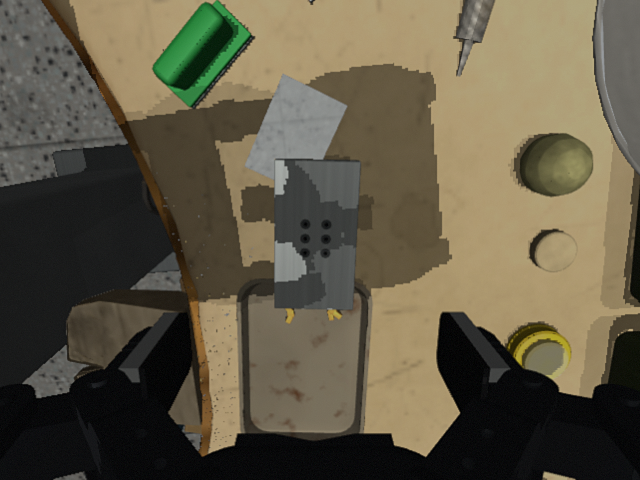

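Wrist picture: the plate is at (316,233) between the open fingers, about 3 px right of prediction, with the chips at (290,315) and (334,314). I'll descend partway with a small correction and measure again closer.

```bash
python3 -m inch '{"travel":[[4,0.15,0],[8,0.15,0],[10.5,0.15,0],[10.5,0.15,0],[10.5,0.15,0]],"angular":[[0,0,0],[0,0,0],[0,0,0],[0,0,0],[0,0,0]]}' -
python3 - <<'E'
from h import *
s=ctrl.observe();Rt=R.from_euler("xyz",s["tool_rot"]).as_matrix();print(s["ee_pos"],Rt.round(3))
c=cam("wrist",s);im=snap("wrist","w10")
cv2.imwrite("pics/w10c.png",cv2.resize(cv2.cvtColor(im,cv2.COLOR_RGB2BGR)[120:440,160:470],None,fx=1.8,fy=1.8,interpolation=cv2.INTER_CUBIC))
q=lambda a,b:(.5181+.9959*a+.0906*b,.1048-.0906*a+.9959*b,.04)
print(proj(c,[q(-.028,-.052),q(.028,-.052),q(.028,.052),q(-.028,.052)]).round(1))
E
```

```text
clock: 19.9
ee_pos: [0.5201, 0.105, 0.0644]
tool_rot: [1.75, 1.569, 0.09]
contact_force: [-0.2, 0.2, 0.4]
finger_gap: 0.0852
[0.52012423 0.10500073 0.06437767] [[ 0.001  0.996 -0.089]
 [ 0.    -0.089 -0.996]
 [-1.     0.001 -0.   ]]
[[248.4 398.8]
 [368.1 398.8]
 [377.8 174.4]
 [237.6 174.2]]
```

View pics/w10.png

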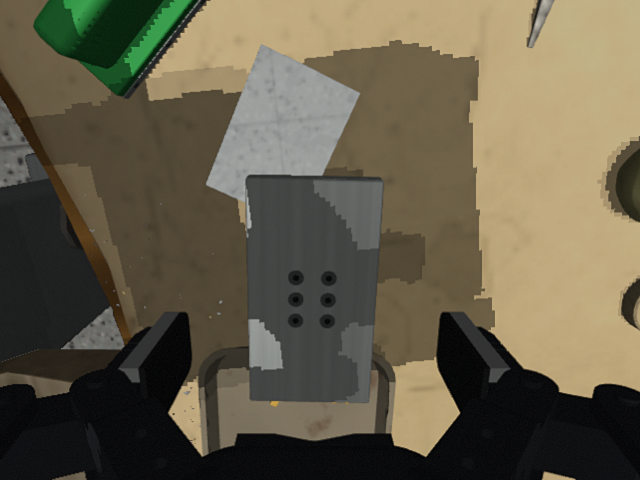

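```bash
python3 - <<'E'
from h import *
im=cv2.cvtColor(cv2.imread("pics/w10.png"),cv2.COLOR_BGR2RGB)
a=cv2.resize(im[165:190,230:400],None,fx=4.5,fy=4.5,interpolation=cv2.INTER_CUBIC);b=cv2.resize(im[385:410,230:400],None,fx=4.5,fy=4.5,interpolation=cv2.INTER_CUBIC)
cv2.imwrite("pics/w10e.png",cv2.cvtColor(np.vstack([a,a[:6]*0,b]),cv2.COLOR_RGB2BGR))
from scipy.optimize import least_squares
c=cam("wrist");o=[((-1,1),(246,177)),((1,1),(383,179)),((1,-1),(370,402)),((-1,-1),(250,400))]
def P(p,a,b,z=.04):
    C,S=np.cos(p[2]),np.sin(p[2]);return [p[0]+C*a*.028-S*b*.052,p[1]+S*a*.028+C*b*.052,z]
r=least_squares(lambda p:np.concatenate([proj(c,[P(p,*k)])[0]-u for k,u in o]),[.518,.105,-.1])
print(r.x,np.degrees(r.x[2]),r.fun.round(1))
print(rel([r.x[0],r.x[1],.014]).round(2))
E
```

```text
[ 0.51991754  0.10318393 -0.10854089] -6.218935146155584 [-1.4 -0.4  1.3  0.3 -0.2  0.1  0.4  0.3]
[ 5.06 -0.03  0.18]
```

View pics/w10e.png

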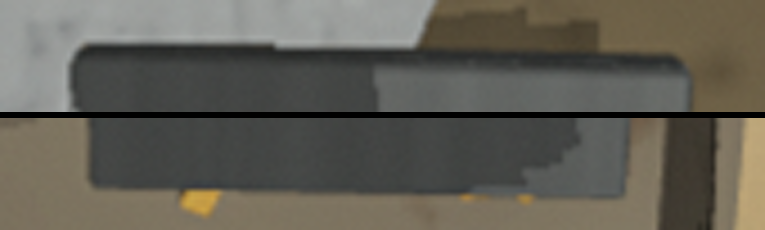

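The close fit gives plate (0.520, 0.103), yaw -6.2°, with the jaws centred to 0.3 mm. I'll turn 0.019 rad, descend and grip.

```bash
python3 -m inch '{"travel":[[2,0,0.2],[4,0,0.2],[5.4,0,0.2],[5.4,0,0.2],[5.4,0,0.2]],"angular":[[0.019,0,0],[0.019,0,0],[0.019,0,0],[0.019,0,0],[0.019,0,0]]}' -
python3 -m inch '{"travel":[[0,0,0],[0,0,0],[0,0,0],[0,0,0],[0,0,0],[0,0,0]],"angular":[[0,0,0],[0,0,0],[0,0,0],[0,0,0],[0,0,0],[0,0,0]]}' 0
python3 - <<'E'
from h import *
s=ctrl.observe();print(s["ee_pos"],s["contact_force"],s["moment"]);snap("wrist","w11")
E
```

```text
clock: 20.58
ee_pos: [0.5197, 0.1029, 0.01]
tool_rot: [1.766, 1.57, 0.086]
contact_force: [0.4, 0.1, -0.5]
finger_gap: 0.0856
clock: 21.32
ee_pos: [0.5197, 0.1029, 0.01]
tool_rot: [1.749, 1.57, 0.069]
contact_force: [-2.3, -1.4, 10.3]
finger_gap: 0.0553
[0.51969924 0.10287763 0.01003192] [-2.30474039 -1.38468726 10.34059372] [-0.0096532   0.24154817  0.00551224]
```

View pics/w11.png

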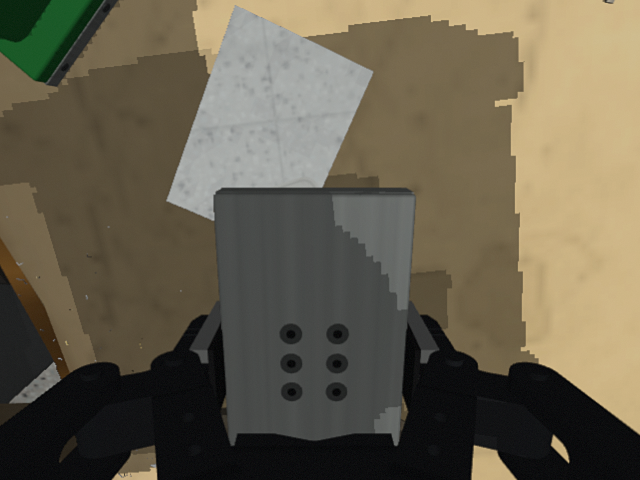

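Gripped at 55 mm, square, with small side force. I'll lift straight up, slowly at first.

```bash
python3 -m inch '{"travel":[[-0.2,0,0],[-0.4,0,0],[-0.6,0,0],[-0.9,0,0],[-1.2,0,0]],"angular":[[0,0,0],[0,0,0],[0,0,0],[0,0,0],[0,0,0]]}' -
python3 -m inch '{"travel":[[-0.8,0,0],[-1.6,0,0],[-2.6,0,0],[-3.8,0,0],[-5,0,0],[-6.2,0,0],[-7.4,0,0],[-8.2,0,0],[-8.8,0,0],[-8.8,0,0]],"angular":[[0,0,0],[0,0,0],[0,0,0],[0,0,0],[0,0,0],[0,0,0],[0,0,0],[0,0,0],[0,0,0],[0,0,0]]}' -
python3 -m inch '{"travel":[[0,0,0],[0,0,0],[0,0,0],[0,0,0]],"angular":[[0,0,0],[0,0,0],[0,0,0],[0,0,0]]}' -
python3 - <<'E'
from h import *
s=ctrl.observe();print(s["ee_pos"],s["contact_force"],s["moment"],s["qvel"].round(4));snap("wrist","w12")
for n,r in(("scene",(180,330,230,430)),("side",(180,390,230,430))):
    im=cv2.cvtColor(snap(n,n+"12"),cv2.COLOR_RGB2BGR)[r[0]:r[1],r[2]:r[3]]
    cv2.imwrite(f"pics/{n}12c.png",cv2.resize(im,None,fx=2.8,fy=2.8,interpolation=cv2.INTER_CUBIC))
E
```

```text
clock: 22.0
ee_pos: [0.5193, 0.1029, 0.0215]
tool_rot: [-1.383, 1.571, -3.063]
contact_force: [-0.4, -0.5, -3.2]
finger_gap: 0.055
clock: 23.25
ee_pos: [0.5195, 0.1029, 0.1096]
tool_rot: [1.844, 1.57, 0.164]
contact_force: [-0.2, -1.0, -4.3]
finger_gap: 0.0551
clock: 23.75
ee_pos: [0.5193, 0.1028, 0.1092]
tool_rot: [-1.334, 1.571, -3.014]
contact_force: [0.6, -0.5, -2.4]
finger_gap: 0.0549
[0.51926004 0.10283804 0.10918267] [ 0.63025737 -0.52978052 -2.35793357] [ 0.00556278 -0.03341683  0.00880666] [ 0.001  -0.0016 -0.001  -0.0003  0.0008 -0.0002]
```

View pics/scene12c.png

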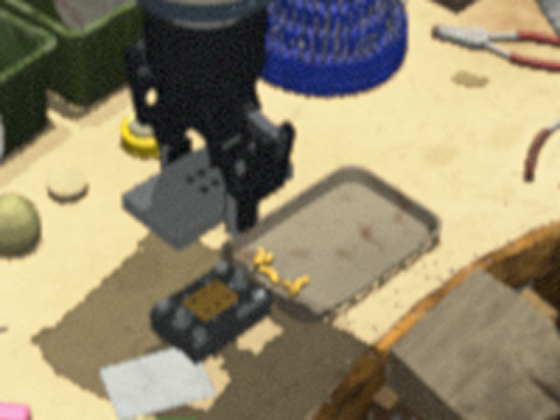

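View pics/side12c.png

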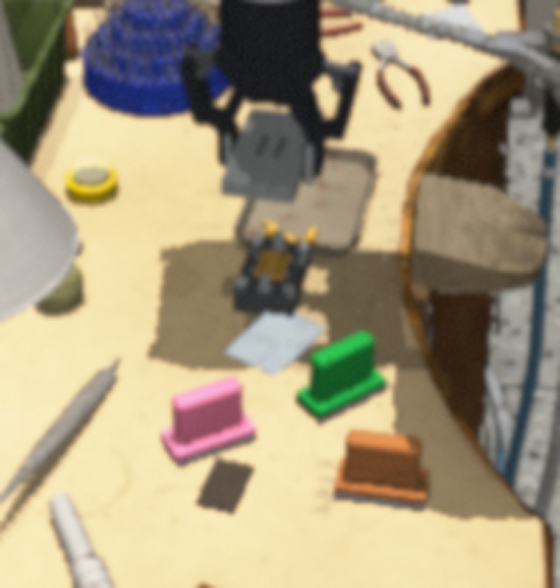

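View pics/w12.png

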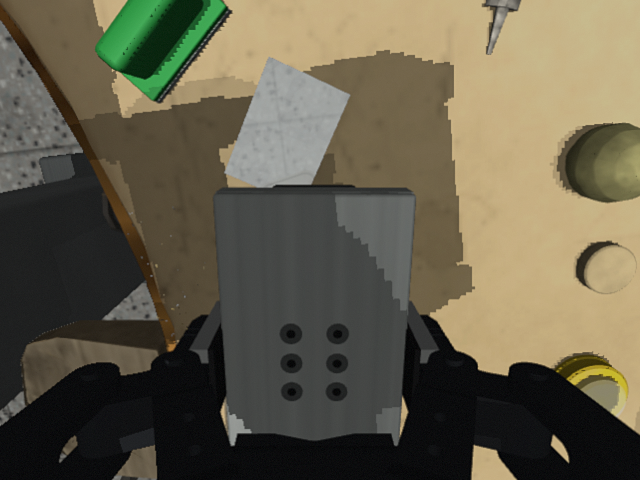

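The wrist picture shows the plate unchanged in the grip compared with before the lift (no tilt or slip). The scene crop shows the blank in its nest (213,300) and the chips in the dish (265–300,260–285). The side crop shows the scraper standing at (382,470).

```bash
python3 - <<'E'
from workcell import ctrl
print(ctrl.sign_off())
E
```

```text
the job is handed in; nothing more can be done
None
```

I wiped the five chips into the dish with the brown scraper block and set the scraper back on the bench. I then lifted the plate straight up about 9.9 cm, and the arm is still holding it there. I handed the job in at about 24 s; sign-off gives no verdict.

- **Chips:** before I let go of the scraper, a picture from the dish side showed all five on the dish floor, inside the wall.
- **Plate:** it looks the same in the grip as before the lift, with no visible tilt or slip, and the arm was still. I judged that it is level from the picture, not by measuring an angle.
- **Scraper:** it stands upright and free on the bench, clear of the jig and dish.
- **Blank, pot, wax and pliers:** the blank is in its nest and the pot, wax and pliers look undisturbed. I checked these by eye only.

The first plate position, from the two fixed cameras, disagreed with the wrist camera by about 2 mm and 1° of turn. I gripped the plate using the closer wrist measurement.

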